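# Turn the curing-light wand round on its charging cradle

## Task

The red curing-light wand was put back on its sloping charging cradle the wrong way round, light tip down. Lift it out, turn it end for end well clear of the amber shield, the switch box and everything around it, and lay it without banging it back in both V-rests of the same cradle, its black charging end right down against the contact plate. Then, once it lies home and is let go, flip the green-tipped charging switch fully over, and leave everything else where it stands.

Things in the scene. Friction and masses are not known exactly. Their poses are not given: they have to be found in the camera images.
- dock: Fixed charging dock: grey foot 250 x 100 mm, 12 mm high, with white pillars, carrying the cradle. Origin: on the table, straight below the cradle's origin; x points to the uphill side of the cradle (back towards the robot and to its left, about 40 degrees off straight back, give or take 20), y to the left of that, z up. It stands somewhere else each time.
- cradle: Sloping white cradle on the dock, 80 mm wide, rising at 30 degrees. Its frame is tilted with the slope: x uphill along it, y level, z square to it, upwards. Origin: the centre of a wand lying home, 117 mm above the table. The white plate lies 40 mm below the wand's axis. Friction holds the wand where it is laid on the slope; a light push along the slope slides it.
- rest_low (a point): Lower black V-rest, where the wand's axis passes: x = -42 mm in the cradle's frame. V with 45-degree sides that cradle the 25 mm handle, 12 mm thick along x, 43 mm wide between its rims, which stand 4 mm above the axis. Between the two rests the wand is free all round.
- rest_high (a point): Upper black V-rest, same shape, at x = +42 mm in the cradle's frame.
- contact (a point): Centre of the face of the grey contact plate with two brass contacts at the cradle's downhill end, on the wand's axis at x = -110.5 mm in the cradle's frame. Plate 50 mm wide, 12 mm thick, its top 12 mm above the axis.
- wand_center (a point): Middle of the curing-light wand, on its axis. Straight rigid rod 220 mm long, about 140 g: handle 25 mm in diameter (22 mm black charging end, then red), short cone, thin black light tip 10 mm in diameter, blue at its end. Own x runs from charging end (-110 mm) to light tip (+110 mm). Handle from -110 to +50 mm; centre of mass near -28 mm. Starts in the V-rests, light tip downhill.
- wand_butt (a point): Centre of the end face of the wand's black charging end.
- wand: The wand as a whole, same frame as its middle point.
- shield: Fixed amber light shield beside the dock, on its left or right, 125 mm or so from the cradle's middle line: round foot 70 mm across, upright amber disc 96 mm across, 4 mm thick, flat side to the cradle, its top 183 mm above the table. Origin: centre of the foot on the table.
- charge_base: Fixed grey switch box 70 x 50 x 25 mm on the other side of the dock. Origin: centre of its underside. The switch lever swings in its x-z plane, about a level pivot along its y, 22 mm above the table over the origin; its x is parallel to the dock's x within some degrees.
- charge (a joint): Charging switch lever, rad. 0: leaning 0.5 rad from upright towards the box's -x (the dock's downhill side), off. 1.0: leaning 0.5 rad towards +x (uphill side), fully over, on. It stays where it is left, and the lightest push (about 1 N at the tip) moves it. It starts between 0 and 0.15.
- charge_tip (a point): Centre of the green ball (26 mm in diameter) at the end of the lever, 60 mm from the pivot, on a 10 mm rod; 75 mm above the table when off or on, 82 mm upright.
- cup: Loose white plastic cup, 68 mm across, 95 mm high, near the downhill end of the dock; origin: centre of its underside. Bystander.
- bond: Loose small brown bottle, 34 mm across, 65 mm high, near the downhill end of the dock; origin: centre of its underside. Bystander.
- syringe: Loose blue and white syringe, about 125 mm long, 14 mm high (30 mm wide at its flange), lying left of the dock; origin: on the table under its barrel. Bystander.
- model: Loose dental study model, about 65 x 65 mm, 80 mm high, off to the left; origin: centre of its underside. Bystander.
There are look-alikes about, which are no part of the job. There is more than one size of the wand; the job needs the larger.

How it is judged (in metres and radians):
On the way, in this order (a step that is already met when the one before it is completed fails the run):
1. the wand is lifted out of the cradle (z of wand_center in the frame of cradle above 0.04 m), for 0.1 s.
2. the wand lies turned round in both V-rests, charging end against the contact plate, released (x of wand_butt in the frame of cradle below -0.104 m and y of wand_butt in the frame of cradle between -0.006 and 0.006 m and z of wand_butt in the frame of cradle between -0.006 and 0.006 m and y of wand_center in the frame of cradle between -0.006 and 0.006 m and z of wand_center in the frame of cradle between -0.006 and 0.006 m and linear speed of wand below 0.02 m/s and contact force between the fingers and wand below 0.1 N), for 0.2 s.
3. the charging switch is flipped fully over (value of joint charge above 0.85 rad), for 0.1 s.
At the end, for the whole second after the job is handed in: The wand lies at rest in both V-rests with its charging end downhill, within 6.5 mm of the contact plate and its axis within 6 mm of home sideways and in height, and the charging switch reads over 0.85 of 1.0 rad (x of wand_butt in the frame of cradle below -0.104 m and y of wand_butt in the frame of cradle between -0.006 and 0.006 m and z of wand_butt in the frame of cradle between -0.006 and 0.006 m and y of wand_center in the frame of cradle between -0.006 and 0.006 m and z of wand_center in the frame of cradle between -0.006 and 0.006 m and linear speed of wand below 0.02 m/s and value of joint charge above 0.85 rad); the robot touches nothing.
It fails at once if the amber shield is struck (over 3 N) (contact force between anything else and shield above 3 N).
It fails at once if the wand strikes the switch box or its lever (over 3 N) (contact force between wand and charge_base above 3 N).
It fails at once if the wand is banged or pressed hard (over 40 N) on the dock or cradle (contact force between wand and dock above 40 N).
It fails at once if the cup, brown bottle, syringe or dental model is shifted by more than 20 mm or tipped over (distance of any of cup, bond, syringe, model from where it was at the start of the episode above 0.02 m or angle between any of cup, bond, syringe, model's own z axis and vertical above 0.35 rad).
It also fails if it takes over 64 s, if anything falls off the work surface, if the arm or the gripper's body presses on something with over 40 N, if the wrist force passes 120 N, or if a joint passes its speed limit or range.

## Robot

A 6-joint arm with a two-finger parallel gripper is mounted at the origin on the work surface. World frame = base frame: x ahead of the robot, y to its left, z up, the work surface at z = 0. Lengths are in m, angles in degrees, forces in N, time in s.
With the tool pointing down it reaches from about 0.4 to 0.825 m from the base axis. Payload 7 kg.
Tool frame: the origin (TCP) lies midway between the tips of the shut fingers; the grasp point (between the pads) lies 19 mm behind it (ctrl.hold_point_z is the distance from the TCP to the grasp point, in m); z points along the fingers, y is the line along which they close (so a half turn about z gives the same grasp; the last joint's range is limited). The gripper opens to 88 mm and grips with 3 to 60 N. Pads are 19 mm wide; open, the fingers measure 130 mm over their backs; the gripper's body (78 mm by 193 mm) begins 47 mm behind the grasp point.
Start: joints at [92.367, 20.546, 0.682, 0, -70.136, -16.507], TCP at [0.165, 0.655, 0.227] pointing down, gripper open.
Joint ranges: [-176.03, 176.03], [-82.01, 121.73], [-58.28, 71.71], [-173.87, 95.51], [-174.79, -0.11], [-173.66, 173.66]. Speed limits (degrees/s): [136.94, 136.94, 172.46, 180, 180, 180].

## Interface

Orientations are given as [roll, pitch, yaw] about the fixed x, y, z axes, in that order (R = Rz(yaw) Ry(pitch) Rx(roll)).
In Python, from plant import ctrl gives the robot as it stands.
- The arm moves only by the tool apply_moves, never from a script. Its argument "deltas" is a list of rows, each an object with "fingers": the finger opening in mm, from 0 to 87.6; "delta_pos": the shift along the tool's x, y, z in mm, a list of three; "angular": the turn, a rotation vector about the tool's x, y, z in degrees, a list of three. A call has 1 to 10 rows; each row is the pose to reach, as a shift and turn from the pose commanded when the call began, along the tool's axes at that moment; what a row does not reach only later rows make up. A row lasts 1/10 s, in which the tool goes at most 50 mm and 8.59 degrees, less where a joint would pass 70% of its speed; a pose out of reach is approached as far as the arm can. A call with a gripper value outside its range is refused whole. The fingers move at their own pace and stop on an object; the grip force is fixed at half the most. Time passes only in rows, so rows that repeat a pose let the fingers close. It gives the time, the measured TCP pose, the force, the opening and the grip force at its end, in the units of the state.
- ctrl.get_obs(): the state, without advancing time (a new reading comes with each control period).
- ctrl.snapshot(name): name is "scene" or "top" or "wrist"; returns the picture (400x640x3 uint8, red, green, blue); there is no depth.
- ctrl.camera_params(name): a dict with "fx", "fy", "cx", "cy" (pixels), "dist_coeffs" ([k1, k2, p1, p2, k3] as OpenCV has them; the pictures are not rectified), "cam_to_world" (4x4, takes a point from camera to world coordinates); the wrist camera has in their place "mount" (4x4, takes a point from camera to tool coordinates, whose origin is the TCP and whose axes are the flange's). Camera axes: x right, y up, looking along -z (the intrinsics and any distortion apply to the point x, -y, -z); pixel columns grow to the right and rows downward; lengths in m; the calibration is good to about 2 mm. A picture is of the moment at which its call begins: read the wrist's pose just before it. camera_params takes no time and is no camera call.
- ctrl.close_job(): hands the job in; it is judged then, once.
The state is a dict: "clock": time; "joint_pos": joint angles; "qvel": joint speeds; "tau": joint torques, N m; "tool_pos": TCP position; "orientation": TCP orientation; "force": force on the tool from outside, world axes, zero at the start; "moment": the same for the moment, N m; "opening": finger opening in m; "gripper_force": force on a finger pad.
Only numpy, scipy, OpenCV 4.12 (cv2) and the standard library are available. Lean on these libraries where they do the work, as an engineer would, in place of code of your own. Each camera call takes 0.05 s, during which the arm holds its last target. There are 200 camera calls.

## Working session

There is one attempt and no reset: what is moved stays moved. The work goes in short steps, Python scripts to look and compute and a tool call to move; the robot and the scene stay as the last step left them, time stands still between calls to the robot, and variables do not carry over. Pictures are saved under pics/ and viewed, at most 11 in all, crops included, and the job is handed in when it is done.

Besides the shell and the picture viewer there is one more tool, called after "Request:" as a command line: name --argument value ..., lists and objects as JSON in quotes. apply_moves: Moves the arm, as the interface text tells. Its arguments: {"type":"object","properties":{"deltas":{"type":"array"}},"required":["deltas"]}

```bash
ls; mkdir -p pics
python3 - <<'E'
from plant import ctrl
import cv2
for n in ("scene","top"):
    im=ctrl.snapshot(n); cv2.imwrite(f"pics/{n}0.png",im[:,:,::-1]); p=ctrl.camera_params(n); print(n,p)
print(ctrl.camera_params("wrist"),ctrl.get_obs(),ctrl.hold_point_z)
E
```

```text
pics
scene {'fx': 454.8049984727785, 'fy': 454.8049984727785, 'cx': 324.2935372186295, 'cy': 200.99589255131156, 'dist_coeffs': array([-0.10035461,  0.        ,  0.        ,  0.        ,  0.        ]), 'cam_to_world': array([[-0.66673626, -0.51932143,  0.53457274,  1.03128831],
       [ 0.74520407, -0.45340072,  0.48897717,  0.61516217],
       [-0.01156065,  0.72438459,  0.68929915,  0.80536627],
       [ 0.        ,  0.        ,  0.        ,  1.        ]])}
top {'fx': 411.23856555588753, 'fy': 411.23856555588753, 'cx': 317.2777856576841, 'cy': 202.0319384358165, 'dist_coeffs': array([-0.05451173,  0.        ,  0.        ,  0.        ,  0.        ]), 'cam_to_world': array([[-0.01161476,  0.99839533, -0.05542443,  0.45203797],
       [-0.99992455, -0.01181855, -0.0033505 ,  0.11005474],
       [-0.00400016,  0.05538133,  0.99845726,  1.20773073],
       [ 0.        ,  0.        ,  0.        ,  1.        ]])}
{'fx': 292.08135776588546, 'fy': 292.08135776588546, 'cx': 323.6658565059262, 'cy': 200.0407331977721, 'dist_coeffs': array([-0.01242181,  0.        ,  0.        ,  0.        ,  
[... 345 characters left out ...]
 1.00000000e+00]])} {'clock': 0.1, 'joint_pos': array([ 9.23679308e+01,  2.05867039e+01,  6.41344818e-01, -1.81193945e-02,
       -7.01364016e+01, -1.65074249e+01]), 'qvel': array([-0.01470638, -0.12382786,  0.11558618, -0.11997868, -0.0394827 ,
        0.05417992]), 'tau': array([-1.60449283e-03, -5.84163058e+01,  2.93752635e+01,  7.01559439e+00,
        1.02114133e-02, -4.48985190e-05]), 'tool_pos': array([0.16480166, 0.65413719, 0.2257399 ]), 'orientation': array([ 1.79916769e+02, -6.90117638e-03, -1.41456579e+01]), 'force': array([ 0.73520215,  0.01505599, -0.8273395 ]), 'moment': array([-0.01842252,  0.0379964 ,  0.00290513]), 'gripper_force': 0.0, 'opening': 0.08746318767625236} 0.0188
```

View pics/scene0.png

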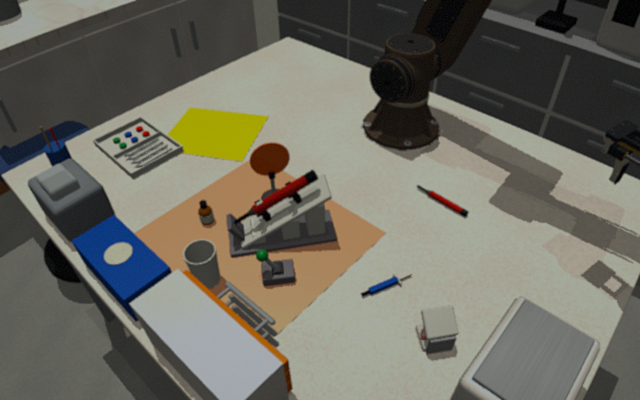

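View pics/top0.png

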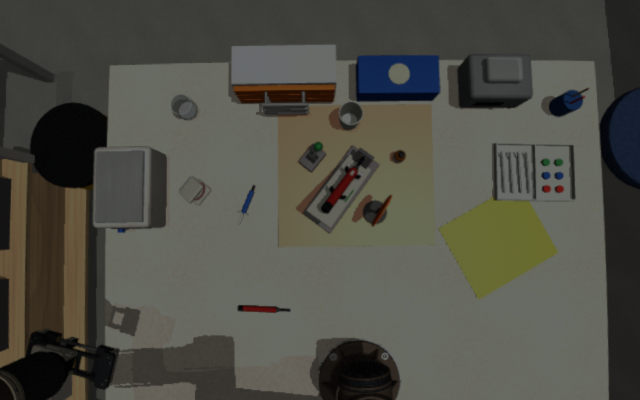

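Candidates for the wand: the red rod in the cradle (top 343,188; scene 285,193), the red wand lying loose on the table (top 264,309; scene 442,201), and a red stick in the blue mug (top 572,98). The one in the cradle fits the description. I'll check its length against the loose one.

```bash
cat > h.py <<'E'
import numpy as np, cv2
from scipy.spatial.transform import Rotation as R
from scipy.optimize import least_squares
F=np.diag([1.,-1,-1])
def tcp(o):
    T=np.eye(4);T[:3,:3]=R.from_euler('xyz',o['orientation'],degrees=True).as_matrix();T[:3,3]=o['tool_pos'];return T
def cam(p,o=None):
    c2w=p['cam_to_world'] if 'cam_to_world' in p else tcp(o)@p['mount']
    K=np.array([[p['fx'],0,p['cx']],[0,p['fy'],p['cy']],[0,0,1]])
    return K,np.array(p['dist_coeffs']),np.array(c2w)
def proj(c,P):
    K,d,M=c; q=(np.atleast_2d(P)-M[:3,3])@M[:3,:3]@F
    return cv2.projectPoints(q.reshape(-1,1,3),np.zeros(3),np.zeros(3),K,d)[0].reshape(-1,2)
def ray(c,px):
    K,d,M=c; u=cv2.undistortPoints(np.array(px,float).reshape(-1,1,2),K,d).reshape(-1,2)
    v=np.c_[u,np.ones(len(u))]@F@M[:3,:3].T
    return M[:3,3],v
def onz(c,px,z):
    o,v=ray(c,px); return o+v*((z-o[2])/v[:,2:3])
def tri(cs,pxs):
    A=np.zeros((3,3));b=np.zeros(3)
    for c,p in zip(cs,pxs):
        o,v=ray(c,[p]);v=v[0]/np.linalg.norm(v[0]);Q=np.eye(3)-np.outer(v,v);A+=Q;b+=Q@o
    return np.linalg.solve(A,b)
def dock(x,y,yaw):   # cradle frame -> world (yaw rad)
    T=np.eye(4);T[:3,:3]=R.from_euler('zy',[yaw,-np.pi/6]).as_matrix();T[:3,3]=[x,y,.117];return T
def ap(T,P): return np.atleast_2d(P)@T[:3,:3].T+T[:3,3]
E
python3 - <<'E'
from h import *; from plant import ctrl
s,t=[cam(ctrl.camera_params(n)) for n in('scene','top')]
a=tri([s,t],[(314,177),(326,208)]);b=tri([s,t],[(240,215),(358,161)]);print(a,b,np.linalg.norm(a-b))
l=onz(t,[(238,309),(290,310)],.01);print('loose',np.linalg.norm(l[0]-l[1]))
for n,px,z in[('cup',(350,115),.05),('bond',(398,156),.03),('syr',(247,204),.01),('model',(195,190),.08),('shieldfoot',(375,211),.01),('box',(312,160),.025),('tip',(318,147),.075)]:print(n,onz(t,[px],z)[0].round(3))
im=cv2.imread('pics/scene0.png')[140:290,180:340];i2=cv2.imread('pics/top0.png')[125:245,285:413]
o=np.hstack([cv2.resize(im,(400,375),interpolation=2),cv2.resize(i2,(400,375),interpolation=2)]);cv2.imwrite('pics/c1.png',o)
E
```

```text
[0.49364507 0.09254797 0.16458593] [ 0.6291122  -0.0023801   0.08702359] 0.18269810164519992
loose 0.1507027753400579
cup [0.764 0.017 0.05 ]
bond [ 0.648 -0.121  0.03 ]
syr [0.515 0.32  0.01 ]
model [0.552 0.452 0.08 ]
shieldfoot [ 0.49  -0.054  0.01 ]
box [0.64  0.128 0.025]
tip [0.668 0.11  0.075]
```

View pics/c1.png

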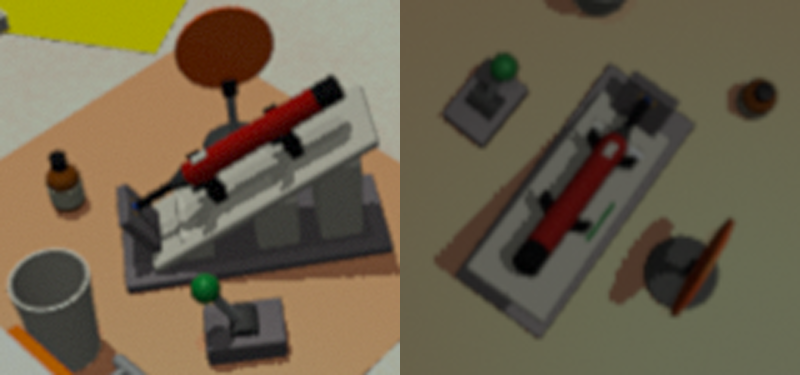

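The crop confirms the choice: the long red wand (about 210 mm, against 150 mm for the loose one) is on the cradle, with its black charging end uphill and blue tip downhill. The shield is on the dock's +y side and the switch box on the −y side. I'll work out a viewing and pre-grasp pose square to the slope.

```bash
cat >> h.py <<'E'
def toolpose(D,hold,sx=1,hz=.0188):  # tool square to slope, hold point at cradle coords; tool x = sx * cradle x
    T=np.eye(4);T[:3,:3]=D[:3,:3]@np.diag([sx,-sx,-1.]);T[:3,3]=ap(D,hold)[0]+hz*T[:3,2];return T
def delta(o,T):
    C=tcp(o);d=np.linalg.inv(C)@T
    return (d[:3,3]*1000).round(1),np.degrees(R.from_matrix(d[:3,:3]).as_rotvec()).round(1)
E
python3 - <<'E'
from h import *; from plant import ctrl
s,t=[cam(ctrl.camera_params(n)) for n in('scene','top')]
C=np.array([[.11,0,0],[-.11,0,0]])
obs=[(s,[(312.5,176.5),(235.5,222)]),(t,[(324.5,210),(363,157.6)])]
f=lambda p:np.concatenate([(proj(c,ap(dock(*p),C))-px).ravel() for c,px in obs])
r=least_squares(f,[.561,.045,np.radians(145)]);print(r.x,np.degrees(r.x[2]),r.fun.round(1))
o=ctrl.get_obs();D=dock(*r.x)
for sx in(1,-1):
  T=toolpose(D,[0,0,.2],sx);print(sx,T[:3,3],delta(o,T))
E
```

```text
[0.56004367 0.04405961 2.96390559] 169.81928140987745 [  1.   22.1   0.4 -23.1  11.1   9.5 -11.5 -12.5]
1 [0.46944367 0.04405961 0.2739238 ] (array([444.5, 517.2, -47.4]), array([ 44.6,  -9.7, 170.2]))
-1 [0.46944367 0.04405961 0.2739238 ] (array([444.5, 517.2, -47.4]), array([ 6.4, 29.3, -3.9]))
```

```bash
sed -i "s/'zy'/'ZY'/" h.py
python3 - <<'E'
from h import *; from plant import ctrl
s,t=[cam(ctrl.camera_params(n)) for n in('scene','top')]
C=np.array([[.11,0,0],[-.11,0,0]])
obs=[(s,[(312.5,176.5),(235.5,222)]),(t,[(324.5,210),(363,157.6)])]
f=lambda p:np.concatenate([(proj(c,ap(dock(*p),C))-px).ravel() for c,px in obs])
r=least_squares(f,[.561,.045,np.radians(145)]);print(r.x,np.degrees(r.x[2]),r.fun.round(1))
o=ctrl.get_obs();D=dock(*r.x)
for sx in(1,-1):
  T=toolpose(D,[0,0,.2],sx);print(sx,T[:3,3],delta(o,T))
E
```

```text
[0.56693774 0.03843642 2.48651736] 142.46695065976868 [ 2.9 -1.9 -1.4  0.4 -0.4 -0.9  1.3 -1.2]
1 [ 0.63878373 -0.01675882  0.2739238 ] (array([623.6, 534.8, -47.3]), array([  40.7,    8.5, -151.8]))
-1 [ 0.63878373 -0.01675882  0.2739238 ] (array([623.6, 534.8, -47.3]), array([  6.2, -29.6,  22.8]))
```

Request:
apply_moves --deltas '[{"fingers":87,"delta_pos":[0,0,-50],"angular":[0,0,0]},{"fingers":87,"delta_pos":[35,30,-80],"angular":[0,0,0]},{"fingers":87,"delta_pos":[70,60,-80],"angular":[0,0,0]},{"fingers":87,"delta_pos":[105,90,-80],"angular":[0,0,3]},{"fingers":87,"delta_pos":[140,120,-80],"angular":[0,-3,6]},{"fingers":87,"delta_pos":[175,150,-80],"angular":[1,-6,8]},{"fingers":87,"delta_pos":[210,180,-80],"angular":[2,-9,10]},{"fingers":87,"delta_pos":[245,210,-80],"angular":[3,-12,12]},{"fingers":87,"delta_pos":[280,240,-80],"angular":[3,-15,14]},{"fingers":87,"delta_pos":[315,270,-80],"angular":[4,-18,16]}]'

```text
clock: 1.1
tool_pos: [0.405, 0.3143, 0.3068]
orientation: [-178.5, 18.4, -30.1]
force: [1.2, 0.7, -0.1]
opening: 0.0868
gripper_force: 0.0
```

Run:
```python
from h import *; from plant import ctrl
o=ctrl.get_obs();D=dock(.567,.0384,2.4865)
print(o['clock'],o['tool_pos'],o['joint_pos'],delta(o,toolpose(D,[0,0,.2],-1)))
```

```text
1.1 [0.40495122 0.31431347 0.30679412] [ 44.98677354   7.69879084  -1.01277602 -18.28482913 -84.92814747
  16.91394278] (array([359.8, 167.1, -89.9]), array([  1.6, -11.4,   7. ]))
```

Request:
apply_moves --deltas '[{"fingers":87,"delta_pos":[36,17,-9],"angular":[0,-2,1]},{"fingers":87,"delta_pos":[72,34,-18],"angular":[0,-4,2]},{"fingers":87,"delta_pos":[108,51,-27],"angular":[0.5,-6,3]},{"fingers":87,"delta_pos":[144,68,-36],"angular":[1,-8,4]},{"fingers":87,"delta_pos":[180,85,-45],"angular":[1,-9,5]},{"fingers":87,"delta_pos":[220,102,-55],"angular":[1.5,-10,6]},{"fingers":87,"delta_pos":[260,120,-65],"angular":[1.6,-11.4,7]},{"fingers":87,"delta_pos":[300,138,-75],"angular":[1.6,-11.4,7]},{"fingers":87,"delta_pos":[335,155,-84],"angular":[1.6,-11.4,7]},{"fingers":87,"delta_pos":[360,167,-90],"angular":[1.6,-11.4,7]}]'

```text
clock: 2.1
tool_pos: [0.6397, -0.0179, 0.2731]
orientation: [179.9, 29.9, -37.7]
force: [0.1, 0.8, 0.0]
opening: 0.0871
gripper_force: 0.0
```

Request:
apply_moves --deltas '[{"fingers":87,"delta_pos":[0,0,0],"angular":[0,0,0]},{"fingers":87,"delta_pos":[0,0,0],"angular":[0,0,0]},{"fingers":87,"delta_pos":[0,0,0],"angular":[0,0,0]}]'

```text
clock: 2.4
tool_pos: [0.6386, -0.0148, 0.2746]
orientation: [-180.0, 29.9, -37.5]
force: [-0.4, 0.3, 1.0]
opening: 0.0871
gripper_force: 0.0
```

Run:
```python
from h import *; from plant import ctrl; import pickle
o=ctrl.get_obs();im=ctrl.snapshot("wrist");cv2.imwrite('pics/w1.png',im[:,:,::-1]);pickle.dump(o,open('w1.pkl','wb'))
cv2.imwrite('pics/w1b.png',cv2.resize(cv2.convertScaleAbs(im[:,:,::-1],alpha=1.3),(800,500),interpolation=cv2.INTER_CUBIC))
D=dock(.567,.0384,2.4865)
print(o['clock'],o['tool_pos'],o['joint_pos'],delta(o,toolpose(D,[0,0,.2],-1)))
c=cam(ctrl.camera_params('wrist'),o)
print(proj(c,ap(D,[[.11,0,0],[-.11,0,0],[.042,.0215,.004],[-.042,.0215,.004]]))*1.25)
```

```text
2.4 [ 0.6385524  -0.01481116  0.27463558] [   3.70772585   32.29109112   27.45095197  -20.11470399 -107.44620998
   46.50717156] (array([ 1.6,  1.4, -0.1]), array([ 0. , -0.1,  0. ]))
[[405.54468324 326.39442457]
 [405.57018992  99.97621392]
 [427.52821637 266.61683012]
 [429.20525914 179.85925973]]
```

View pics/w1b.png

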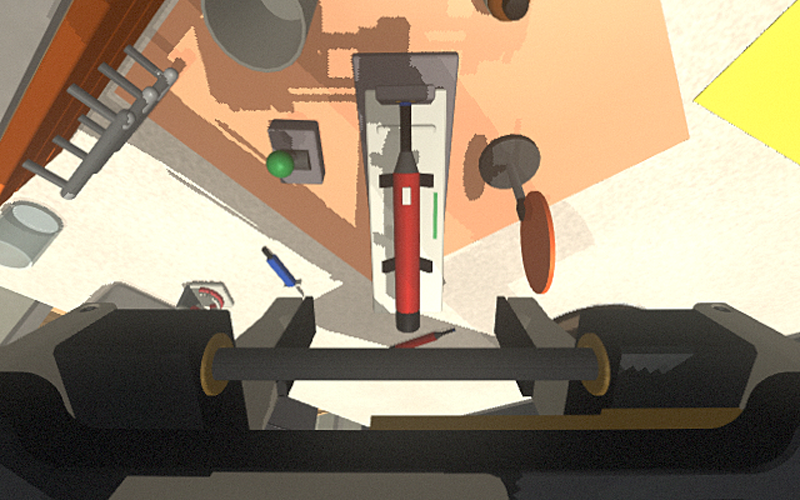

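The wrist picture shows the wand with its tip up at (405,100) and butt at (407,330), rests at rows 181 and 266, the green ball at (280,163) on the box at (297,150), and the shield to the right at (537,243). I'll refine the axis from the red pixels.

Run:
```python
from h import *; from plant import ctrl; import pickle
o=pickle.load(open('w1.pkl','rb'));im=cv2.imread('pics/w1.png').astype(int);c=cam(ctrl.camera_params('wrist'),o)
m=(im[:,:,2]>90)&(im[:,:,1]<70)&(im[:,:,0]<70); m[:130]=0;m[262:]=0;m[:,:305]=0;m[:,350:]=0
rows=[v for v in range(145,245,4) if m[v].sum()>8]
pts=np.array([(np.nonzero(m[v])[0].mean(),v) for v in rows]);print(pts[::5],[m[v].sum() for v in rows[::5]])
# top/scene end points kept for weak x,yaw
D=dock(.567,.0384,2.4865);q=proj(c,ap(D,[[.11,0,0],[.05,0,0],[-.05,0,0],[-.11,0,0]]));print(q)
# axis line: ray plane intersect with cradle plane z=0
O,v=ray(c,pts);I=np.linalg.inv(D);Ol=ap(I,O)[0];vl=v@I[:3,:3].T
P=Ol-vl*(Ol[2]/vl[:,2:3]);print(np.polyfit(P[:,0],P[:,1]*1000,1),P[[0,-1]])
O,v=ray(c,np.array([[405,102],[407,331],[381.5,181],[433,181],[382,266],[432,266],[407,314]])/1.25);vl=v@I[:3,:3].T
for z in(0,.004):print(z,(Ol+vl*((z-Ol[2])/vl[:,2:3]))[:,:2].round(4).tolist())
print('box',onz(c,np.array([[280,163]])/1.25,.075),onz(c,np.array([[273,121],[317,120],[325,182]])/1.25,.025), 'shield foot',onz(c,np.array([[510,160]])/1.25,.01))
y=im[100:290,200:380].astype(np.uint8);cv2.imwrite('pics/w1c.png',cv2.resize(im[30:280,200:440].astype(np.uint8),(576,600),interpolation=2))
```

```text
[[325.  145. ]
 [325.5 165. ]
 [326.  185. ]
 [326.  205. ]
 [326.  225. ]] [np.int64(19), np.int64(20), np.int64(19), np.int64(19), np.int64(19)]
[[324.43574659 261.11553966]
 [324.44124992 218.239081  ]
 [324.45059637 136.40782578]
 [324.45615194  79.98097114]]
[6.16849704 1.52125621] [[-0.04027585  0.00063402  0.        ]
 [ 0.08111466  0.0019947   0.        ]]
0 [[-0.1084, -0.0005], [0.1154, 0.0015], [-0.0405, -0.0222], [-0.0405, 0.0253], [0.0428, -0.0233], [0.0428, 0.0262], [0.0956, 0.0015]]
0.004 [[-0.108, -0.0005], [0.1131, 0.0015], [-0.041, -0.0219], [-0.041, 0.025], [0.0413, -0.0231], [0.0414, 0.0259], [0.0935, 0.0015]]
box [[0.67167061 0.1088257  0.075     ]] [[0.69346462 0.11050194 0.025     ]
 [0.66687611 0.07438003 0.025     ]
 [0.60821405 0.12483197 0.025     ]] shield foot [[ 0.49323095 -0.05739495  0.01      ]]
```

View pics/w1c.png

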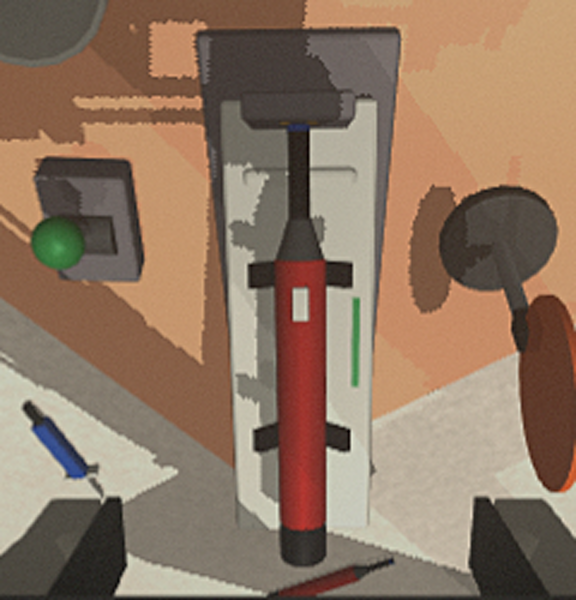

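```bash
echo "D0=dock(.5662,.0374,2.4927)" >> h.py
python3 - <<'E'
from h import *; from plant import ctrl
o=ctrl.get_obs()
print(delta(o,toolpose(D0,[0,0,.04],-1)),delta(o,toolpose(D0,[0,0,0],-1)))
E
```

```text
(array([  1.4,   2.8, 160.2]), array([-0.2, -0.2, -0.3])) (array([  1.3,   3. , 200.2]), array([-0.2, -0.2, -0.3]))
```

Request:
apply_moves --deltas '[{"fingers":87,"delta_pos":[1.4,2.8,30],"angular":[-0.2,-0.2,-0.3]},{"fingers":87,"delta_pos":[1.4,2.8,70],"angular":[-0.2,-0.2,-0.3]},{"fingers":87,"delta_pos":[1.4,2.8,110],"angular":[-0.2,-0.2,-0.3]},{"fingers":87,"delta_pos":[1.4,2.8,140],"angular":[-0.2,-0.2,-0.3]},{"fingers":87,"delta_pos":[1.4,2.8,160],"angular":[-0.2,-0.2,-0.3]},{"fingers":87,"delta_pos":[1.4,2.8,160],"angular":[-0.2,-0.2,-0.3]},{"fingers":87,"delta_pos":[1.4,2.8,160],"angular":[-0.2,-0.2,-0.3]}]'

```text
clock: 3.15
tool_pos: [0.5753, 0.0306, 0.1364]
orientation: [-180.0, 30.0, -37.1]
force: [0.4, -0.1, 0.6]
opening: 0.087
gripper_force: 0.0
```

Run:
```python
from h import *; from plant import ctrl; import pickle
o=ctrl.get_obs()
print(delta(o,toolpose(D0,[0,0,0],-1)))
im=ctrl.snapshot("wrist");cv2.imwrite('pics/w2.png',im[:,:,::-1]);im=im.astype(int)
c=cam(ctrl.camera_params('wrist'),o)
m=(im[:,:,0]>90)&(im[:,:,1]<70)&(im[:,:,2]<70); m[:,:290]=0;m[:,360:]=0
pts=np.array([(np.nonzero(m[v])[0].mean(),v) for v in range(60,260,8) if 15<m[v].sum()<60])
O,v=ray(c,pts);I=np.linalg.inv(D0);Ol=ap(I,O)[0];vl=v@I[:3,:3].T
P=Ol-vl*(Ol[2]/vl[:,2:3]);print((P*1000).round(1).tolist(), np.polyfit(P[:,0],P[:,1]*1000,1))
```

```text
(array([-0.2,  0.1, 41.3]), array([ 0. , -0. ,  0.1]))
[[-44.3, -0.2, 0.0], [-39.1, -0.5, 0.0], [-33.8, -0.7, 0.0], [-28.4, -1.4, 0.0], [-23.0, -0.3, 0.0], [-17.4, -0.9, 0.0], [-11.8, -0.5, 0.0], [-6.0, -0.9, 0.0], [-0.1, -0.6, 0.0], [5.8, -0.6, 0.0], [11.9, -0.2, 0.0]] [ 1.78195488 -0.58750658]
```

Request:
apply_moves --deltas '[{"fingers":87,"delta_pos":[0,-0.6,20],"angular":[0,0,0]},{"fingers":87,"delta_pos":[0,-0.6,35],"angular":[0,0,0]},{"fingers":87,"delta_pos":[0,-0.6,41],"angular":[0,0,0]},{"fingers":87,"delta_pos":[0,-0.6,41],"angular":[0,0,0]},{"fingers":87,"delta_pos":[0,-0.6,41],"angular":[0,0,0]}]'

```text
clock: 3.7
tool_pos: [0.5596, 0.0428, 0.1002]
orientation: [-180.0, 30.0, -37.2]
force: [1.2, -0.8, -0.4]
opening: 0.0867
gripper_force: 0.0
```

Request:
apply_moves --deltas '[{"fingers":60,"delta_pos":[0,0,0],"angular":[0,0,0]},{"fingers":40,"delta_pos":[0,0,0],"angular":[0,0,0]},{"fingers":28,"delta_pos":[0,0,0],"angular":[0,0,0]},{"fingers":25,"delta_pos":[0,0,0],"angular":[0,0,0]},{"fingers":15,"delta_pos":[0,0,0],"angular":[0,0,0]},{"fingers":10,"delta_pos":[0,0,0],"angular":[0,0,0]},{"fingers":10,"delta_pos":[0,0,0],"angular":[0,0,0]},{"fingers":10,"delta_pos":[0,0,0],"angular":[0,0,0]}]'

```text
clock: 4.5
tool_pos: [0.559, 0.0431, 0.0997]
orientation: [180.0, 30.0, -37.2]
force: [0.4, 0.5, -0.1]
opening: 0.0282
gripper_force: 0.0
```

Run:
```python
from h import *; from plant import ctrl
o=ctrl.get_obs();print(delta(o,toolpose(D0,[0,0,0],-1)),o['force'],o['moment'],o['opening'],o['gripper_force'])
```

```text
(array([-0.7,  0.2, -0.8]), array([ 0.,  0., -0.])) [ 0.37904362  0.48292907 -0.11157346] [-0.98485102 -1.383553    0.03464986] 0.028227901760403414 0.0
```

Still closing; give it a little longer.

Request:
apply_moves --deltas '[{"fingers":10,"delta_pos":[0,0,0],"angular":[0,0,0]},{"fingers":10,"delta_pos":[0,0,0],"angular":[0,0,0]},{"fingers":10,"delta_pos":[0,0,0],"angular":[0,0,0]},{"fingers":10,"delta_pos":[0,0,0],"angular":[0,0,0]}]'

```text
clock: 4.9
tool_pos: [0.5596, 0.0435, 0.0998]
orientation: [-179.9, 30.0, -37.2]
force: [2.9, 3.6, -0.3]
opening: 0.0241
gripper_force: 30.0
```

Run:
```python
from h import *; from plant import ctrl
o=ctrl.get_obs();d=delta(o,toolpose(D0,[0,0,0],-1));print(d,o['force'],o['opening'],o['gripper_force'])
T=tcp(o);print('up200 in tool',(T[:3,:3].T@[0,0,200]).round(1))
```

```text
(array([-0.8,  0.8, -0.6]), array([-0., -0.,  0.])) [ 2.94536147  3.58732028 -0.29413411] 0.024072284093344092 29.997388422489166
up200 in tool [-100.    -0.2 -173.2]
```

Request:
apply_moves --deltas '[{"fingers":10,"delta_pos":[-2,0,-3.5],"angular":[0,0,0]},{"fingers":10,"delta_pos":[-8,0,-14],"angular":[0,0,0]},{"fingers":10,"delta_pos":[-20,0,-35],"angular":[0,0,0]},{"fingers":10,"delta_pos":[-35,0,-60],"angular":[0,0,0]},{"fingers":10,"delta_pos":[-52,0,-90],"angular":[0,0,0]},{"fingers":10,"delta_pos":[-70,0,-121],"angular":[0,0,0]},{"fingers":10,"delta_pos":[-87,0,-151],"angular":[0,0,0]},{"fingers":10,"delta_pos":[-100,0,-173],"angular":[0,0,0]},{"fingers":10,"delta_pos":[-105,0,-182],"angular":[0,0,0]},{"fingers":10,"delta_pos":[-105,0,-182],"angular":[0,0,0]}]'

```text
clock: 5.9
tool_pos: [0.5593, 0.0427, 0.3114]
orientation: [-179.9, 29.9, -37.1]
force: [0.1, -0.4, -2.7]
opening: 0.0241
gripper_force: 30.0
```

Run:
```python
from h import *; from plant import ctrl
o=ctrl.get_obs();print(o['joint_pos'].round(1),o['opening'],o['gripper_force'],delta(o,toolpose(D0,[0,0,0],-1)))
im=np.hstack([ctrl.snapshot('wrist')[:,:,::-1][:,150:490],ctrl.snapshot('scene')[:,:,::-1][20:400,150:430].repeat(1,0)[:400] if 0 else cv2.resize(ctrl.snapshot('scene')[:,:,::-1][40:300,130:400],(415,400))])
cv2.imwrite('pics/l1.png',im)
```

```text
[   8.7   23.    17.8  -21.8 -105.4   42.1] 0.02410871793536704 29.995715618133545 (array([104.5,   0.3, 183. ]), array([-0.1, -0.1,  0. ]))
```

View pics/l1.png

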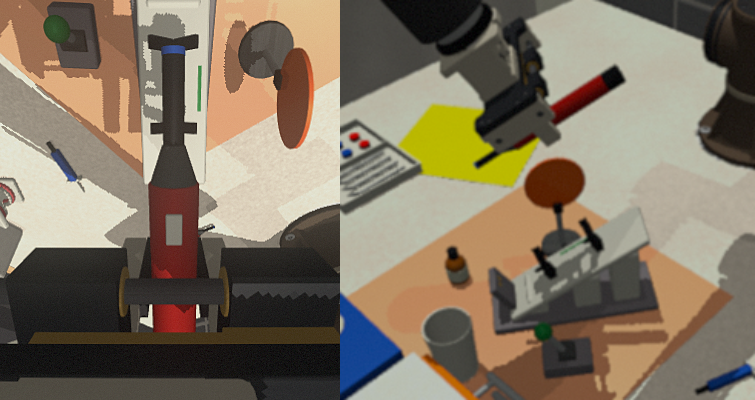

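The wand is held straight, clear of everything, with its tip at wrist pixel (323,47).

Run:
```python
from h import *; from plant import ctrl
p=ctrl.camera_params('wrist');p['cam_to_world']=p['mount'];c=cam(p)
# tip end face at tool z=-.0188, top-edge visible at +-5mm
print(onz(c,[(323,44),(323,47),(323,51)],-.0188),onz(c,[(323,44)],-.0238))
```

```text
[[ 0.10918654  0.0001634  -0.0188    ]
 [ 0.10801826  0.00016137 -0.0188    ]
 [ 0.10645096  0.00015865 -0.0188    ]] [[ 0.10826103  0.00016967 -0.0238    ]]
```

Request:
apply_moves --deltas '[{"fingers":10,"delta_pos":[0,0,0],"angular":[0,0,4]},{"fingers":10,"delta_pos":[0,0,0],"angular":[0,0,12]},{"fingers":10,"delta_pos":[0,0,0],"angular":[0,0,20]},{"fingers":10,"delta_pos":[0,0,0],"angular":[0,0,28]},{"fingers":10,"delta_pos":[0,0,0],"angular":[0,0,36]},{"fingers":10,"delta_pos":[0,0,0],"angular":[0,0,44]},{"fingers":10,"delta_pos":[0,0,0],"angular":[0,0,52]},{"fingers":10,"delta_pos":[0,0,0],"angular":[0,0,59]},{"fingers":10,"delta_pos":[0,0,0],"angular":[0,0,60]},{"fingers":10,"delta_pos":[0,0,0],"angular":[0,0,60]}]'

```text
clock: 7.0
tool_pos: [0.5588, 0.043, 0.3084]
orientation: [153.3, 14.5, -100.5]
force: [0.5, 0.2, -2.0]
opening: 0.0238
gripper_force: 30.0
```

Request:
apply_moves --deltas '[{"fingers":10,"delta_pos":[0,0,0],"angular":[0,0,4]},{"fingers":10,"delta_pos":[0,0,0],"angular":[0,0,12]},{"fingers":10,"delta_pos":[0,0,0],"angular":[0,0,20]},{"fingers":10,"delta_pos":[0,0,0],"angular":[0,0,28]},{"fingers":10,"delta_pos":[0,0,0],"angular":[0,0,36]},{"fingers":10,"delta_pos":[0,0,0],"angular":[0,0,44]},{"fingers":10,"delta_pos":[0,0,0],"angular":[0,0,52]},{"fingers":10,"delta_pos":[0,0,0],"angular":[0,0,59]},{"fingers":10,"delta_pos":[0,0,0],"angular":[0,0,60]},{"fingers":10,"delta_pos":[0,0,0],"angular":[0,0,60]}]'

```text
clock: 8.0
tool_pos: [0.559, 0.043, 0.3094]
orientation: [153.3, -14.4, -153.5]
force: [0.4, 0.2, -1.7]
opening: 0.0237
gripper_force: 30.0
```

Request:
apply_moves --deltas '[{"fingers":10,"delta_pos":[0,0,0],"angular":[0,0,4]},{"fingers":10,"delta_pos":[0,0,0],"angular":[0,0,12]},{"fingers":10,"delta_pos":[0,0,0],"angular":[0,0,20]},{"fingers":10,"delta_pos":[0,0,0],"angular":[0,0,28]},{"fingers":10,"delta_pos":[0,0,0],"angular":[0,0,36]},{"fingers":10,"delta_pos":[0,0,0],"angular":[0,0,44]},{"fingers":10,"delta_pos":[0,0,0],"angular":[0,0,52]},{"fingers":10,"delta_pos":[0,0,0],"angular":[0,0,59]},{"fingers":10,"delta_pos":[0,0,0],"angular":[0,0,60]},{"fingers":10,"delta_pos":[0,0,0],"angular":[0,0,60]}]'

```text
clock: 9.0
tool_pos: [0.5591, 0.043, 0.3097]
orientation: [179.9, -30.0, 143.1]
force: [-0.5, 0.0, -1.9]
opening: 0.024
gripper_force: 30.0
```

Run:
```python
from h import *; from plant import ctrl
o=ctrl.get_obs();print(o['joint_pos'].round(1),o['opening'],o['tool_pos'])
im=ctrl.snapshot('wrist');cv2.imwrite('pics/w3.png',im[:,:,::-1])
# grasped home pose measured
g=dict(tool_pos=[.5596,.0435,.0998],orientation=[-179.9,30,-37.15])
G=tcp(g);F2=G.copy();F2[:3,:3]=G[:3,:3]@np.diag([-1,-1,1.])
for x,z in((.006,.06),(.006,.0)):
    T=F2.copy();T[:3,3]+=D0[:3,:3]@[x,0,z];print(x,z,delta(o,T))
cv2.imwrite('pics/w3c.png',cv2.resize(im[:,150:490,::-1],(680,600) if 0 else (510,600)))
```

```text
[   8.7   23.1   17.7  -21.9 -105.4 -137.6] 0.024028078552360974 [0.55914    0.04301777 0.30974105]
0.006 0.06 (array([-99.1,   0.2, 121.7]), array([-0.1, -0. ,  0.2]))
0.006 0.0 (array([-99.2,   0.2, 181.7]), array([-0.1, -0. ,  0.2]))
```

View pics/w3c.png

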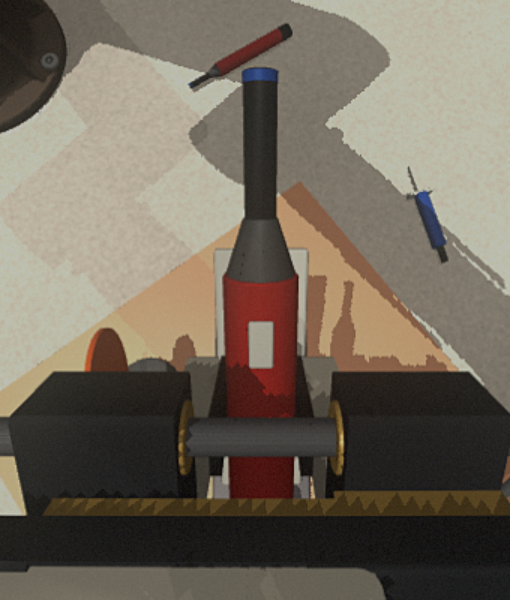

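Request:
apply_moves --deltas '[{"fingers":10,"delta_pos":[-15,0.1,18],"angular":[0,0,0.2]},{"fingers":10,"delta_pos":[-35,0.2,43],"angular":[0,0,0.2]},{"fingers":10,"delta_pos":[-56,0.2,70],"angular":[0,0,0.2]},{"fingers":10,"delta_pos":[-77,0.2,96],"angular":[0,0,0.2]},{"fingers":10,"delta_pos":[-91,0.2,114],"angular":[0,0,0.2]},{"fingers":10,"delta_pos":[-97,0.2,122],"angular":[0,0,0.2]},{"fingers":10,"delta_pos":[-97,0.2,122],"angular":[0,0,0.2]},{"fingers":10,"delta_pos":[-97,0.2,122],"angular":[0,0,0.2]}]'

```text
clock: 9.85
tool_pos: [0.5781, 0.0293, 0.1568]
orientation: [-180.0, -30.0, 142.7]
force: [0.4, -0.2, -1.3]
opening: 0.0243
gripper_force: 30.0
```

```bash
cat >> h.py <<'E'
def place(o,x,z):
    G=tcp(dict(tool_pos=[.5596,.0435,.0998],orientation=[-179.9,30,-37.15]));G[:3,:3]=G[:3,:3]@np.diag([-1,-1,1.])
    G[:3,3]+=D0[:3,:3]@[x,0,z];return delta(o,G)
E
python3 - <<'E'
from h import *; from plant import ctrl
o=ctrl.get_obs();print(o['force'],place(o,.008,0))
im=np.hstack([cv2.resize(ctrl.snapshot('scene')[:,:,::-1][110:270,170:370],(750,600))]);cv2.imwrite('pics/p1.png',im)
E
```

```text
[ 0.37093361 -0.23370623 -1.31857554] (array([-0.2,  0.1, 61. ]), array([-0.1,  0. , -0.1]))
```

View pics/p1.png

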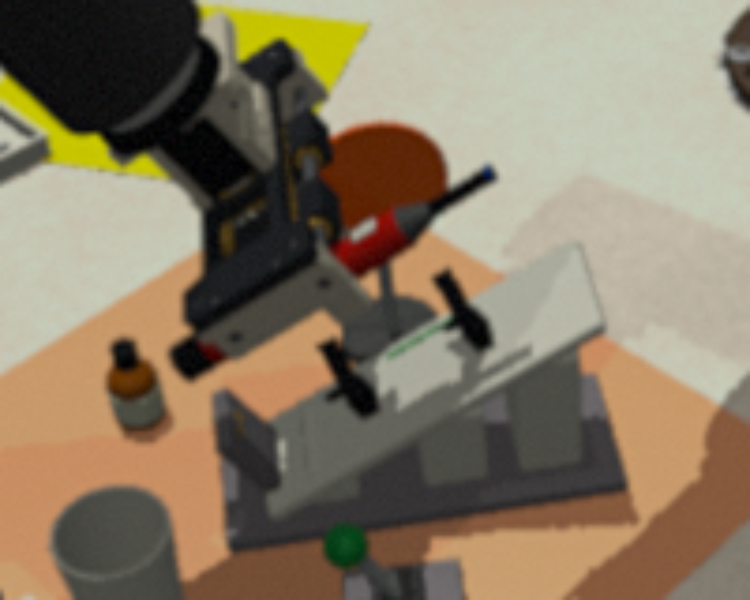

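The wand is turned round, butt downhill, parallel above the rests and clear of the shield. Lowering.

Request:
apply_moves --deltas '[{"fingers":10,"delta_pos":[0,0,15],"angular":[0,0,0]},{"fingers":10,"delta_pos":[0,0,33],"angular":[0,0,0]},{"fingers":10,"delta_pos":[0,0,46],"angular":[0,0,0]},{"fingers":10,"delta_pos":[0,0,52],"angular":[0,0,0]},{"fingers":10,"delta_pos":[0,0,55],"angular":[0,0,0]},{"fingers":10,"delta_pos":[0,0,57],"angular":[0,0,0]},{"fingers":10,"delta_pos":[0,0,58],"angular":[0,0,0]},{"fingers":10,"delta_pos":[0,0,58],"angular":[0,0,0]}]'

```text
clock: 10.7
tool_pos: [0.5547, 0.0467, 0.1057]
orientation: [-179.9, -30.0, 142.6]
force: [0.3, -0.6, -1.4]
opening: 0.024
gripper_force: 30.0
```

Request:
apply_moves --deltas '[{"fingers":10,"delta_pos":[0,0,0.7],"angular":[0,0,0]},{"fingers":10,"delta_pos":[0,0,1.4],"angular":[0,0,0]},{"fingers":10,"delta_pos":[0,0,2],"angular":[0,0,0]},{"fingers":10,"delta_pos":[0,0,2],"angular":[0,0,0]},{"fingers":10,"delta_pos":[0,0,2],"angular":[0,0,0]}]'

```text
clock: 11.2
tool_pos: [0.554, 0.0474, 0.104]
orientation: [-179.9, -30.0, 142.6]
force: [1.6, -1.2, 1.4]
opening: 0.0243
gripper_force: 30.0
```

Run:
```python
from h import *; from plant import ctrl
o=ctrl.get_obs();print(o['force'],o['force']@tcp(o)[:3,:3],o['moment'],place(o,.003,0))
```

```text
[ 1.60388256 -1.19708925  1.40024295] [-1.03367674  0.01943974 -2.21297916] [-0.94443544 -1.82809587 -0.1423548 ] (array([-5. ,  0.3,  0.2]), array([-0.1,  0. , -0.2]))
```

Seated lightly. Next I slide it downhill to the contact plate, watching the force.

Request:
apply_moves --deltas '[{"fingers":10,"delta_pos":[-1,0,0],"angular":[0,0,0]},{"fingers":10,"delta_pos":[-2,0,0],"angular":[0,0,0]},{"fingers":10,"delta_pos":[-2.5,0,0],"angular":[0,0,0]},{"fingers":10,"delta_pos":[-3,0,0],"angular":[0,0,0]},{"fingers":10,"delta_pos":[-3,0,0],"angular":[0,0,0]}]'

```text
clock: 11.7
tool_pos: [0.5559, 0.0463, 0.1024]
orientation: [-179.9, -30.0, 142.6]
force: [0.9, 4.7, 5.0]
opening: 0.0241
gripper_force: 30.0
```

Request:
apply_moves --deltas '[{"fingers":10,"delta_pos":[-0.5,0,0],"angular":[0,0,0]},{"fingers":10,"delta_pos":[-1,0,0],"angular":[0,0,0]},{"fingers":10,"delta_pos":[-1,0,0],"angular":[0,0,0]}]'

```text
clock: 12.0
tool_pos: [0.5567, 0.0456, 0.1019]
orientation: [-179.9, -30.0, 142.6]
force: [1.1, 4.9, 4.6]
opening: 0.0242
gripper_force: 30.0
```

Run:
```python
from h import *; from plant import ctrl
o=ctrl.get_obs();print(o['force']@tcp(o)[:3,:3],place(o,.003,0))
im=ctrl.snapshot('wrist');cv2.imwrite('pics/w4.png',im[:,:,::-1])
```

```text
[ 4.07457428  4.53071662 -2.93074238] (array([-1.2,  0.1, -0. ]), array([-0.1, -0. , -0.2]))
```

Request:
apply_moves --deltas '[{"fingers":10,"delta_pos":[-0.5,0,0],"angular":[0,0,0]},{"fingers":10,"delta_pos":[-1,0,0],"angular":[0,0,0]},{"fingers":10,"delta_pos":[-1,0,0],"angular":[0,0,0]}]'

```text
clock: 12.35
tool_pos: [0.5568, 0.0455, 0.1017]
orientation: [-179.9, -30.1, 142.6]
force: [0.5, 6.3, 7.1]
opening: 0.0243
gripper_force: 30.0
```

Request:
apply_moves --deltas '[{"fingers":10,"delta_pos":[-0.5,0,0],"angular":[0,0,0]},{"fingers":10,"delta_pos":[-1,0,0],"angular":[0,0,0]},{"fingers":10,"delta_pos":[-1,0,0],"angular":[0,0,0]}]'

```text
clock: 12.65
tool_pos: [0.5568, 0.0455, 0.1017]
orientation: [-179.9, -30.2, 142.6]
force: [-1.7, 9.1, 11.0]
opening: 0.0242
gripper_force: 30.0
```

Run:
```python
from h import *; from plant import ctrl
o=ctrl.get_obs();print(o['force']@tcp(o)[:3,:3],place(o,.003,0))
```

```text
[11.44710439  6.18656433 -6.11530774] (array([-0.9,  0.1, -0.1]), array([-0.1, -0.2, -0.2]))
```

The TCP has stopped and the force rose to 11 N, so the butt is on the contact plate. Relax slightly, then release.

Request:
apply_moves --deltas '[{"fingers":10,"delta_pos":[1.3,0.5,0],"angular":[0,0,0]},{"fingers":10,"delta_pos":[1.3,0.5,0],"angular":[0,0,0]},{"fingers":28,"delta_pos":[1.3,0.5,0],"angular":[0,0,0]},{"fingers":40,"delta_pos":[1.3,0.5,0],"angular":[0,0,0]},{"fingers":60,"delta_pos":[1.3,0.5,0],"angular":[0,0,0]},{"fingers":80,"delta_pos":[1.3,0.5,0],"angular":[0,0,0]},{"fingers":80,"delta_pos":[1.3,0.5,0],"angular":[0,0,0]},{"fingers":80,"delta_pos":[1.3,0.5,0],"angular":[0,0,0]},{"fingers":80,"delta_pos":[1.3,0.5,0],"angular":[0,0,0]},{"fingers":80,"delta_pos":[1.3,0.5,0],"angular":[0,0,0]}]'

```text
clock: 13.65
tool_pos: [0.5571, 0.0453, 0.1014]
orientation: [-179.9, -30.0, 142.6]
force: [1.4, -0.2, -0.5]
opening: 0.0774
gripper_force: 0.0
```

Request:
apply_moves --deltas '[{"fingers":80,"delta_pos":[0,0,-15],"angular":[0,0,0]},{"fingers":80,"delta_pos":[0,0,-40],"angular":[0,0,0]},{"fingers":80,"delta_pos":[0,0,-80],"angular":[0,0,0]},{"fingers":80,"delta_pos":[0,0,-120],"angular":[0,0,0]},{"fingers":80,"delta_pos":[0,0,-160],"angular":[0,0,0]},{"fingers":80,"delta_pos":[0,0,-190],"angular":[0,0,0]},{"fingers":80,"delta_pos":[0,0,-200],"angular":[0,0,0]},{"fingers":80,"delta_pos":[0,0,-200],"angular":[0,0,0]},{"fingers":80,"delta_pos":[0,0,-200],"angular":[0,0,0]}]'

```text
clock: 14.55
tool_pos: [0.6364, -0.0149, 0.2738]
orientation: [-179.8, -30.1, 142.6]
force: [0.4, 0.4, -0.9]
opening: 0.0798
gripper_force: 0.0
```

Run:
```python
from h import *; from plant import ctrl
o=ctrl.get_obs();print(o['clock'],o['joint_pos'].round(1),o['tool_pos'])
im=ctrl.snapshot('wrist')[:,:,::-1];sc=ctrl.snapshot('scene')[:,:,::-1]
cv2.imwrite('pics/r1.png',np.hstack([cv2.resize(im[:300,200:440],(400,500)),cv2.resize(sc[130:290,190:318+20],(400,500) if 0 else (400,432)).copy() if 0 else cv2.resize(sc[130:305,200:340],(400,500))]))
c=cam(ctrl.camera_params('wrist'),o)
print('home ends in crop',(proj(c,ap(D0,[[-.11,0,0],[.11,0,0]]))-[200,0])*[400/240,500/300])
```

```text
14.55 [   3.7   32.3   27.3  -20.1 -107.6 -133.4] [ 0.63643178 -0.0149123   0.2738265 ]
home ends in crop [[206.76356431 439.26584808]
 [205.20725379 137.95265123]]
```

View pics/r1.png

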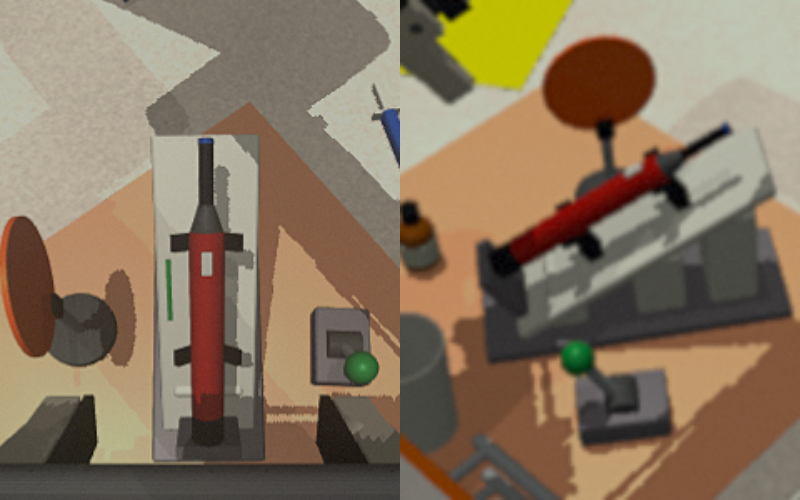

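The wand is home: its tip matches the expected pixel (205,138), and the butt sits against the plate at (207,440). Next I measure the switch: ball at crop (361,369), box top at (312..371, 308..385).

Run:
```python
from h import *; from plant import ctrl; import pickle
p=ctrl.camera_params('wrist');o=ctrl.get_obs();c=cam(p,o);c1=cam(p,pickle.load(open('w1.pkl','rb')))
f=.6
b2=(200+361*f,369*f);b1=(224,130.4);s=cam(ctrl.camera_params('scene'));bs=(200+577*.35,130+358*.35)
print('ball',tri([c1,c],[b1,b2]),tri([c1,c,s],[b1,b2,bs]),onz(s,[bs],.075),onz(c,[b2],.075))
B=onz(c,np.array([(313,308),(370,309),(369,384),(312,383)])*f+[200,0],.025);print(B,B.mean(0))
e=B[0]-B[3]+B[1]-B[2];print(np.degrees(np.arctan2(e[1],e[0])),[np.linalg.norm(B[i]-B[(i+1)%4]) for i in range(4)])
```

```text
ball [0.67221923 0.10729525 0.07895883] [0.5965554  0.21527604 0.00615927] [[0.48067875 0.32720496 0.075     ]] [[0.67207456 0.10816284 0.075     ]]
[[0.60741693 0.12733819 0.025     ]
 [0.63959403 0.16785609 0.025     ]
 [0.69024996 0.12190342 0.025     ]
 [0.65913996 0.08271281 0.025     ]] [0.64910022 0.12495263 0.025     ]
138.49975024044434 [np.float64(0.05174036664976776), np.float64(0.06839350150216346), np.float64(0.05003735651047432), np.float64(0.0683132224827157)]
```

Run:
```python
from h import *; from plant import ctrl
s,t=[cam(ctrl.camera_params(n)) for n in('scene','top')]
print('drawer R',tri([s,t],[(182,273),(336,82)]),'L',tri([s,t],[(286,361),(234,83)]))
print('cup rim',onz(s,[(200.5,248.5)],.095),onz(t,[(350,110)],.095),'handle',onz(t,[(262,110),(308,108)],.05))
o=ctrl.get_obs();u=np.array([np.cos(np.radians(141)),np.sin(np.radians(141)),0]);piv=np.array([.6495,.1255,0])
for sg in(1,-1):
  Y=sg*u;Z=np.array([0,0,-1.]);Rm=np.c_[np.cross(Y,Z),Y,Z]
  for d,z in((-.075,.25),(-.075,.068)):
    T=np.eye(4);T[:3,:3]=Rm;T[:3,3]=piv+d*u+[0,0,z];print(sg,d,z,T[:3,3],delta(o,T))
```

```text
drawer R [0.83100614 0.06186995 0.12898719] L [0.82848211 0.33575904 0.13816777]
cup rim [[0.75477494 0.01345936 0.095     ]] [[0.76636371 0.02080396 0.095     ]] handle [[0.78246466 0.26936632 0.05      ]
 [0.78636466 0.13738062 0.05      ]]
1 -0.075 0.25 [0.70778595 0.07830097 0.25      ] (array([-12.1, 117.5,  19.6]), array([ 23. , -24. , -86.2]))
1 -0.075 0.068 [0.70778595 0.07830097 0.068     ] (array([-103.5,  118.1,  177. ]), array([ 23. , -24. , -86.2]))
-1 -0.075 0.25 [0.70778595 0.07830097 0.25      ] (array([-12.1, 117.5,  19.6]), array([-24.2, -23.2,  89.3]))
-1 -0.075 0.068 [0.70778595 0.07830097 0.068     ] (array([-103.5,  118.1,  177. ]), array([-24.2, -23.2,  89.3]))
```

Request:
apply_moves --deltas '[{"fingers":60,"delta_pos":[20,10,-25],"angular":[2,-2,-8]},{"fingers":40,"delta_pos":[20,25,-30],"angular":[4.2,-4.3,-15.5]},{"fingers":20,"delta_pos":[18,40,-28],"angular":[6.3,-6.5,-23.5]},{"fingers":0,"delta_pos":[14,55,-22],"angular":[8.4,-8.7,-31.4]},{"fingers":0,"delta_pos":[10,70,-16],"angular":[10.4,-10.9,-39]},{"fingers":0,"delta_pos":[5,85,-9],"angular":[12.5,-13,-47]},{"fingers":0,"delta_pos":[0,97,-2],"angular":[14.6,-15.2,-54.8]},{"fingers":0,"delta_pos":[-4,107,6],"angular":[16.7,-17.4,-62.6]},{"fingers":0,"delta_pos":[-8,114,13],"angular":[18.8,-19.6,-70.5]},{"fingers":0,"delta_pos":[-12,117.5,19.6],"angular":[20.9,-21.8,-78.3]}]'

```text
clock: 15.65
tool_pos: [0.708, 0.0791, 0.2495]
orientation: [178.1, -2.3, -136.4]
force: [0.5, 0.3, 0.0]
opening: 0.0052
gripper_force: 0.0
```

```bash
cat >> h.py <<'E'
u=np.array([np.cos(np.radians(141)),np.sin(np.radians(141)),0]);piv=np.array([.6495,.1255,0])
def push(o,d,z):
    Z=np.array([0,0,-1.]);T=np.eye(4);T[:3,:3]=np.c_[np.cross(u,Z),u,Z];T[:3,3]=piv+d*u+[0,0,z];return delta(o,T)
E
python3 - <<'E'
from h import *; from plant import ctrl
o=ctrl.get_obs();print(o['joint_pos'].round(1),o['opening'],push(o,-.075,.25),push(o,-.075,.12))
E
```

```text
[ 21.5  25.3  11.3  -0.9 -78.7 -67.8] 0.00519628124633564 (array([ 0.8, -0.4, -0.4]), array([ 2. , -2.1, -7.5])) (array([ -4.4,  -4.7, 129.4]), array([ 2. , -2.1, -7.5]))
```

Request:
apply_moves --deltas '[{"fingers":0,"delta_pos":[0.8,-0.4,0],"angular":[2,-2,-7.5]},{"fingers":0,"delta_pos":[0,-2,40],"angular":[2,-2.1,-7.5]},{"fingers":0,"delta_pos":[-2,-3,80],"angular":[2,-2.1,-7.5]},{"fingers":0,"delta_pos":[-4,-4,115],"angular":[2,-2.1,-7.5]},{"fingers":0,"delta_pos":[-4.4,-4.7,129],"angular":[2,-2.1,-7.5]},{"fingers":0,"delta_pos":[-4.4,-4.7,129],"angular":[2,-2.1,-7.5]}]'

```text
clock: 16.25
tool_pos: [0.7067, 0.0769, 0.1194]
orientation: [179.8, -0.3, -129.4]
force: [0.1, 0.9, 0.3]
opening: 0.0007
gripper_force: 0.0
```

Run:
```python
from h import *; from plant import ctrl
o=ctrl.get_obs();print(o['opening'],push(o,-.075,.068),push(o,-.004,.068))
cv2.imwrite('pics/s1.png',cv2.resize(ctrl.snapshot('scene')[150:310,160:360,::-1],(750,600)))
```

```text
0.000710044067798031 (array([-2. , -0.1, 51.4]), array([ 0.2, -0.3, -0.4])) (array([-1.5, 70.9, 51.6]), array([ 0.2, -0.3, -0.4]))
```

View pics/s1.png

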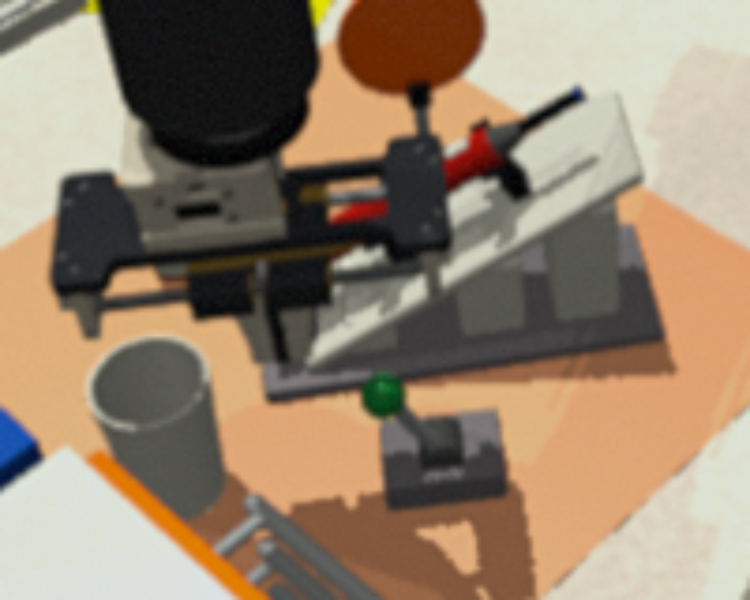

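The shut fingers stand between the cup and the green ball (382,395), in line with the lever. Descend and push.

Request:
apply_moves --deltas '[{"fingers":0,"delta_pos":[-2,0,20],"angular":[0.2,-0.3,-0.4]},{"fingers":0,"delta_pos":[-2,0,40],"angular":[0.2,-0.3,-0.4]},{"fingers":0,"delta_pos":[-2,0,51],"angular":[0.2,-0.3,-0.4]},{"fingers":0,"delta_pos":[-2,0,51],"angular":[0.2,-0.3,-0.4]}]'

```text
clock: 16.7
tool_pos: [0.7096, 0.0787, 0.0711]
orientation: [-179.9, 0.3, -129.0]
force: [0.1, 0.1, -0.2]
opening: 0.0004
gripper_force: 0.0
```

Request:
apply_moves --deltas '[{"fingers":0,"delta_pos":[0,8,0],"angular":[0,0,0]},{"fingers":0,"delta_pos":[0,16,0],"angular":[0,0,0]},{"fingers":0,"delta_pos":[0,24,0],"angular":[0,0,0]},{"fingers":0,"delta_pos":[0,32,0],"angular":[0,0,0]},{"fingers":0,"delta_pos":[0,40,0],"angular":[0,0,0]},{"fingers":0,"delta_pos":[0,48,0],"angular":[0,0,0]},{"fingers":0,"delta_pos":[0,55,0],"angular":[0,0,0]},{"fingers":0,"delta_pos":[0,60,0],"angular":[0,0,0]},{"fingers":0,"delta_pos":[0,63,0],"angular":[0,0,0]},{"fingers":0,"delta_pos":[0,63,0],"angular":[0,0,0]}]'

```text
clock: 17.7
tool_pos: [0.6601, 0.1187, 0.0706]
orientation: [-179.9, 0.3, -129.0]
force: [-0.3, -0.0, -0.8]
opening: 0.0002
gripper_force: 0.0
```

Request:
apply_moves --deltas '[{"fingers":0,"delta_pos":[0,2,0],"angular":[0,0,0]},{"fingers":0,"delta_pos":[0,4,0],"angular":[0,0,0]},{"fingers":0,"delta_pos":[0,6,0],"angular":[0,0,0]},{"fingers":0,"delta_pos":[0,6,0],"angular":[0,0,0]}]'

```text
clock: 18.1
tool_pos: [0.6558, 0.1222, 0.0708]
orientation: [-179.8, 0.3, -129.0]
force: [0.2, -0.2, -0.6]
opening: 0.0
gripper_force: 0.1
```

Run:
```python
from h import *; from plant import ctrl
o=ctrl.get_obs();print(o['force']@tcp(o)[:3,:3],push(o,-.004,.068))
cv2.imwrite('pics/s2.png',cv2.resize(ctrl.snapshot('scene')[150:310,160:360,::-1],(750,600)))
```

```text
[ 0.02632953 -0.29026873  0.64612168] (array([1.4, 3. , 2.8]), array([-0.2,  0.3,  0. ]))
```

View pics/s2.png

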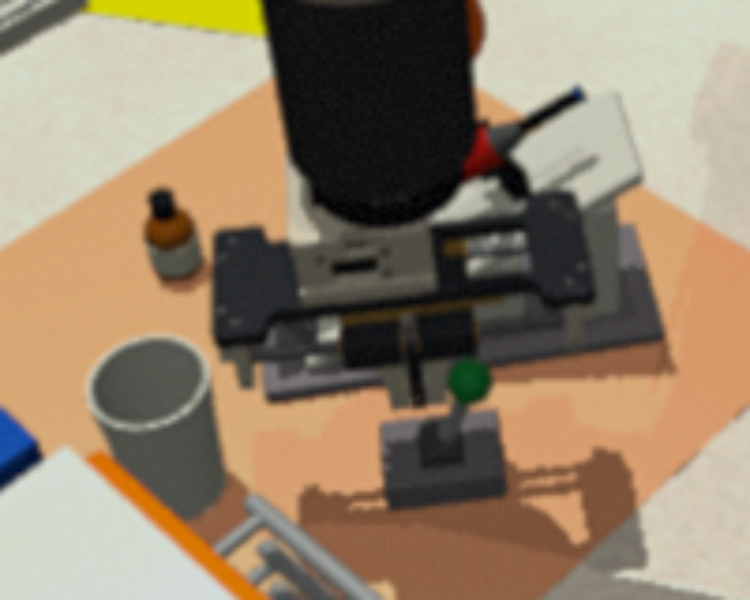

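The lever has swung over, with the ball now at (469,380). I'll measure its lean and push gently to the stop.

Request:
apply_moves --deltas '[{"fingers":0,"delta_pos":[0,2,0],"angular":[0,0,0]},{"fingers":0,"delta_pos":[0,4,0],"angular":[0,0,0]},{"fingers":0,"delta_pos":[0,4,0],"angular":[0,0,0]}]'

```text
clock: 18.45
tool_pos: [0.6528, 0.1248, 0.0709]
orientation: [-179.8, 0.3, -129.0]
force: [1.1, -0.0, 0.4]
opening: 0.0004
gripper_force: 0.2
```

Run:
```python
from h import *; from plant import ctrl
o=ctrl.get_obs();print(o['force']@tcp(o)[:3,:3],push(o,-.004,.068))
s=cam(ctrl.camera_params('scene'))
def ball(th): return piv+np.array([0,0,.022])+.06*(np.sin(th)*u+np.array([0,0,np.cos(th)]))
print([(t,proj(s,ball(t-.5))[0].round(1)) for t in(.7,.85,1.)],'before: 285.1 251.3')
h=cv2.cvtColor(ctrl.snapshot('scene'),cv2.COLOR_RGB2HSV);m=cv2.inRange(h,(45,120,30),(80,255,255));m[:, :240]=0;m[:,330:]=0;m[:215]=0;m[290:]=0
y,x=np.nonzero(m);print('now',x.mean(),y.mean(),len(x))
```

```text
[-0.66322961 -0.84406154 -0.40802371] (array([ 1.5, -1. ,  2.9]), array([-0.2,  0.3,  0. ]))
[(0.7, array([280.9, 250.6])), (0.85, array([285.2, 250.8])), (1.0, array([289.2, 251.5]))] before: 285.1 251.3
now 286.64516129032256 251.29032258064515 93
```

Still no stop force; the lever is at roughly 0.9. Push a few mm more.

Request:
apply_moves --deltas '[{"fingers":0,"delta_pos":[0,1.5,0],"angular":[0,0,0]},{"fingers":0,"delta_pos":[0,3,0],"angular":[0,0,0]},{"fingers":0,"delta_pos":[0,3,0],"angular":[0,0,0]}]'

```text
clock: 18.8
tool_pos: [0.6506, 0.1267, 0.071]
orientation: [-179.8, 0.3, -129.0]
force: [0.9, -0.2, -0.8]
opening: 0.0005
gripper_force: 0.3
```

Request:
apply_moves --deltas '[{"fingers":0,"delta_pos":[0,1,0],"angular":[0,0,0]},{"fingers":0,"delta_pos":[0,2,0],"angular":[0,0,0]},{"fingers":0,"delta_pos":[0,2,0],"angular":[0,0,0]}]'

```text
clock: 19.1
tool_pos: [0.6492, 0.1278, 0.0709]
orientation: [-179.8, 0.3, -129.0]
force: [1.3, -1.1, -1.6]
opening: 0.0005
gripper_force: 0.7
```

Run:
```python
from h import *; from plant import ctrl
o=ctrl.get_obs();print(o['force']@tcp(o)[:3,:3],push(o,-.004,.068))
h=cv2.cvtColor(ctrl.snapshot('scene'),cv2.COLOR_RGB2HSV);m=cv2.inRange(h,(45,120,30),(80,255,255));m[:, :240]=0;m[:,330:]=0;m[:215]=0;m[290:]=0
y,x=np.nonzero(m);print('now',x.mean(),y.mean(),len(x))
```

```text
[ 0.0035823  -1.72470515  1.5814456 ] (array([ 1.6, -5.7,  3. ]), array([-0.2,  0.3,  0. ]))
now 288.66315789473686 251.86315789473684 95
```

Request:
apply_moves --deltas '[{"fingers":0,"delta_pos":[0,1,0],"angular":[0,0,0]},{"fingers":0,"delta_pos":[0,1.5,0],"angular":[0,0,0]},{"fingers":0,"delta_pos":[0,1.5,0],"angular":[0,0,0]}]'

```text
clock: 19.45
tool_pos: [0.6488, 0.1281, 0.0712]
orientation: [-179.7, 0.3, -129.0]
force: [3.7, -4.8, -2.6]
opening: 0.0002
gripper_force: 3.2
```

Request:
apply_moves --deltas '[{"fingers":0,"delta_pos":[0,-8,0],"angular":[0,0,0]},{"fingers":0,"delta_pos":[0,-22,0],"angular":[0,0,0]},{"fingers":0,"delta_pos":[0,-30,0],"angular":[0,0,0]},{"fingers":0,"delta_pos":[0,-30,-30],"angular":[0,0,0]},{"fingers":0,"delta_pos":[0,-30,-75],"angular":[0,0,0]},{"fingers":0,"delta_pos":[0,-30,-120],"angular":[0,0,0]},{"fingers":0,"delta_pos":[0,-30,-165],"angular":[0,0,0]},{"fingers":0,"delta_pos":[0,-30,-200],"angular":[0,0,0]},{"fingers":0,"delta_pos":[0,-30,-200],"angular":[0,0,0]}]'

```text
clock: 20.35
tool_pos: [0.6729, 0.1093, 0.2779]
orientation: [-179.5, 0.8, -129.0]
force: [0.9, 0.0, -1.0]
opening: 0.0009
gripper_force: 0.0
```

Run:
```python
from h import *; from plant import ctrl
im=ctrl.snapshot('scene');h=cv2.cvtColor(im,cv2.COLOR_RGB2HSV);m=cv2.inRange(h,(45,120,30),(80,255,255));m[:, :240]=0;m[:,330:]=0;m[:215]=0;m[290:]=0
y,x=np.nonzero(m);print('now',x.mean(),y.mean(),len(x))
s=cam(ctrl.camera_params('scene'))
print('wand tip/butt expected',proj(s,ap(D0,[[.11,0,0],[-.11,0,0]])))
b=cv2.inRange(h,(110,120,60),(130,255,255));b[:150]=0;b[205:]=0;b[:,280:340]*=1;yy,xx=np.nonzero(b[:,280:340]);print('blue tip',xx.mean()+280 if len(xx) else None,yy.mean() if len(yy) else None)
cv2.imwrite('pics/f.png',im[:,:,::-1])
```

```text
now 288.64356435643566 251.3861386138614 101
wand tip/butt expected [[315.18758651 174.09181915]
 [234.0885666  222.21533676]]
blue tip 313.3333333333333 174.66666666666666
```

The stop was reached (6 N), the lever stayed over, and the wand is unmoved. Handing in.

```bash
python3 -c "
from plant import ctrl
print(ctrl.close_job())"
```

```text
the job is handed in; nothing more can be done
None
```

I turned the wand round and laid it in both V-rests with its charging end against the contact plate, pushed the switch over to its stop, and handed the job in at about 20 s; no verdict came back.

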